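Free the beaker that is stuck in the crock

ROBOT

A 6-joint arm with a two-finger parallel gripper is mounted at the origin on the work surface. World frame = base frame: x ahead of the robot, y to its left, z up, the work surface at z = 0. Lengths are in mm, angles in rad, forces in N, time in s.
With the tool pointing down it reaches from about 300 to 775 mm from the base axis. Payload 14.6 kg.
Tool frame: the origin (TCP) lies on the centre line of the jaws, within the pads' length; the fingertips stand 19 mm ahead of it and the grasp point (between the pads) is the TCP (bot.tip_reach is the distance from the TCP to the fingertips, in mm); z points along the fingers, y is the line along which they close (so a half turn about z gives the same grasp; the last joint's range is limited). The gripper opens to 85 mm and grips with 20 to 120 N. Pads are 22 mm wide; open, the fingers measure 114 mm over their backs; the gripper's body (76 mm by 85 mm) begins 54 mm behind the grasp point. The pads swing forward as they close: fully open they stand 13 mm farther back than shut.
Start: joints at [1.198, 0.3, 1.521, -0, 1.321, -0.067], TCP at [165.578, 524.474, 214.981] pointing down, gripper open.
Joint ranges: [-3.03, 3.03], [-0.79, 2.21], [0.23, 2.52], [-1.04, 4.18], [0, 3.07], [-2.55, 2.55]. Speed limits (rad/s): [2.22, 2.22, 2.57, 3.14, 3.14, 3.14].

INTERFACE

Orientations are given as a unit quaternion [w, x, y, z].
In Python, from rig import bot gives the robot as it stands. Calls block until the motion is done:
- bot.move_to(position, orientation): joint-space move of the TCP to a pose.
- bot.servo_line(position, attitude=None, speed=150, until_force=None): straight line of the TCP; attitude=None keeps the orientation; speed is the mean speed in mm/s. With until_force (N) it stops when the force on the tool has changed by that much, and returns True; else False.
- bot.move_joints(angles): joint-space move.
- bot.move_gripper(opening, grip_force=None): finger opening in mm; grip_force is the grip in N (None keeps the last); returns when the fingers have stopped.
- bot.dwell(seconds).
- bot.ik(position, orientation): joint angles nearest the present ones, or None.
- bot.read_state(): the state.
- bot.read_camera(name): name is "scene" or "top" or "wrist"; returns a dict with "image" (400x640x3 uint8, blue, green, red), "depth" (400x640 float32, mm along the optical axis (not along the pixel's ray), 0 where there is no reading), "fovy" (degrees; the focal length in pixels is half the picture's height over the tangent of half this angle, whatever the lens; pixels are square), "cx", "cy" (the principal point, pixels), "k1" (the pictures are not rectified: a ray, as slopes to the right and down, at radius r is drawn at 1 + k1 r^2 times it, then the intrinsics apply), "eye" and "attitude" of the camera in the world; the wrist camera has in their place "mount" (4x4, takes a point from camera to tool coordinates, whose origin is the TCP and whose axes are the flange's). Camera axes: x right, y down, z forward; pixel columns grow to the right and rows downward; lengths in mm; the calibration is good to about 2 mm. A picture is of the moment at which its call begins: read the wrist's pose just before it.
A pose or a line that the arm cannot do raises bot.MotionError and nothing moves.
- bot.finish_job(): hands the job in; it is judged then, once.
The state is a dict: "clock": time; "joint_positions": joint angles; "qvel": joint speeds; "effort": joint torques, N m; "ee_pos": TCP position; "tool_rot": TCP orientation; "ft_force": force on the tool from outside, world axes, zero at the start; "moment": the same for the moment, N m; "grip_width": finger opening in mm; "grip_force": force on a finger pad.
Only numpy, scipy, OpenCV 4.12 (cv2) and the standard library are available. Lean on these libraries where they do the work, as an engineer would, in place of code of your own. Each camera call takes 0.05 s, during which the arm holds its last target. There are 200 camera calls.

TASK

One of the two brown beakers has jammed inside a squat stoneware crock. Grip it by its rim, break it loose with a twist of at least an eighth of a turn while it is still down in the crock, and pull it straight up and out. Lower it upright onto the middle of the round wooden trivet before letting go, and leave the other beaker where it stands.

Things in the scene. Friction and masses are not known exactly. Their poses are not given: they have to be found in the camera images.
- beaker_mid (a point): Jammed beaker: straight brown stoneware cup, dark rim, 62 mm across, 115 mm high, wall 5 mm, open top, 0.28 kg. Point on its axis half-way up, z up. It stands on the crock's inner floor, its top 53 mm sticking out. Cork pads grip its lower part: a straight pull takes 8 to 17 N, turning 0.2 to 0.4 N m; while turning it rises easily. Off the pads after 50 mm lift, clear of the crock after 62.
- crock: Squat grey-brown crock that holds the jammed beaker, fixed to the table: 102 mm across, 72 mm high, inner floor 10 mm above its underside, mouth 86 mm wide, four sprung cork pads inside. Origin at the centre of its underside, on the table; z up. An empty twin stands on the other side (left and right may be swapped).
- trivet: Round wooden disc where the beaker is to stand, fixed to the table: diameter 120 mm, 12 mm thick, a dark ring line near its edge. Origin at the centre of its underside, on the table; z up. A square wooden block (100 mm) of the same thickness lies nearby and is not meant.
- spare_mid (a point): The other beaker, the same as the first but standing free on the table beyond the crocks; to be left alone. The point is on its axis half-way up (57.5 mm above the table); z is up.
Not all that is in view belongs to the job. What is shaped like the part that bears beaker_mid but blue is not meant.

How it is judged:
By the outcome, as a careful person would: the job done as asked, in the order asked, and still so for the second after the job is handed in, with the robot touching nothing.
It also fails if it takes over 48 s, if anything falls off the work surface, if the arm or the gripper's body presses on something with over 40 N, if the wrist force passes 120 N, or if a joint passes its speed limit or range.

## Working session

There is one attempt and no reset: what is moved stays moved. The work goes in short steps, each a Python script; the robot and the scene stay as the last script left them, time stands still between calls to the robot, and variables do not carry over. Pictures are saved under pics/ and viewed, at most 10 in all, crops included, and the job is handed in when it is done.

```bash
ls; mkdir -p pics; cat > h.py <<'E'
import numpy as np, cv2
from rig import bot
from scipy.spatial.transform import Rotation as R
def rot(q): return R.from_quat([q[1],q[2],q[3],q[0]]).as_matrix()
def cam(n):
    s=bot.read_state(); c=bot.read_camera(n)
    if n=="wrist":
        T=np.eye(4); T[:3,:3]=rot(s["tool_rot"]); T[:3,3]=s["ee_pos"]
        M=T@np.array(c["mount"]); c["R"],c["p"]=M[:3,:3],M[:3,3]
    else:
        a=np.array(c["attitude"]); c["R"]=rot(a) if a.size==4 else a; c["p"]=np.array(c["eye"])
    return c
def norm(c,uv):
    f=200/np.tan(np.radians(c["fovy"])/2)
    K=np.array([[f,0,c["cx"]],[0,f,c["cy"]],[0,0,1.]])
    return cv2.undistortPoints(np.array(uv,float).reshape(-1,1,2),K,np.array([c["k1"],0,0,0.])).reshape(-1,2)
def onplane(c,uv,z):
    n=norm(c,uv); d=np.c_[n,np.ones(len(n))]@c["R"].T
    return c["p"]+d*((z-c["p"][2])/d[:,2])[:,None]
def cloud(c):
    v,u=np.mgrid[0:400,0:640]; n=norm(c,np.c_[u.ravel(),v.ravel()])
    P=np.c_[n,np.ones(len(n))]*c["depth"].reshape(-1,1)
    return (P@c["R"].T+c["p"]).reshape(400,640,3)
E
python3 - <<'E'
from h import *
for n in("top","scene"):
    c=cam(n); cv2.imwrite(f"pics/{n}0.png",c["image"]); print(n,c["fovy"],c["cx"],c["cy"],c["k1"],c["p"],c["R"].round(3).tolist())
s=bot.read_state(); print(s)
E
```

```text
pics
top 49.315811559812374 317.73119433374615 205.36284452176287 0.027679790591569116 [ 467.83699598  -16.95506145 1037.8811193 ] [[0.0, -0.991, 0.134], [-1.0, 0.002, 0.013], [-0.013, -0.134, -0.991]]
scene 57.247556667588675 318.82491281009374 199.09449459923965 -0.0008170092239712484 [1109.38760527  330.96772875  439.76194753] [[-0.558, 0.417, -0.717], [0.83, 0.284, -0.48], [0.004, -0.863, -0.505]]
{'clock': 0.1, 'joint_positions': array([ 1.19835476e+00,  3.00463578e-01,  1.52148463e+00,  1.04630585e-05,
        1.32070249e+00, -6.65680281e-02]), 'qvel': array([ 0.00139922, -0.00188885, -0.001234  ,  0.00109929, -0.00133212,
        0.00026753]), 'effort': array([ 3.72291233e-04, -5.44373310e+01, -3.62373412e+01, -1.58822086e-04,
        2.96439212e-03, -2.54548314e-05]), 'ee_pos': array([165.52530359, 524.27779689, 214.46624856]), 'tool_rot': array([-1.20139415e-04,  1.52342538e-01,  9.88327613e-01, -5.15226279e-04]), 'ft_force': array([-0.34946718,  0.72607122,  0.41053109]), 'moment': array([0.00962493, 0.04921951, 0.01096531]), 'grip_force': 0.0, 'grip_width': 85.28140556197654}
```

View pics/top0.png

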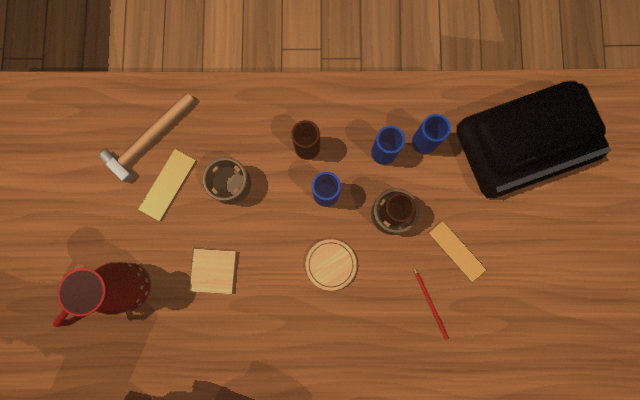

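View pics/scene0.png

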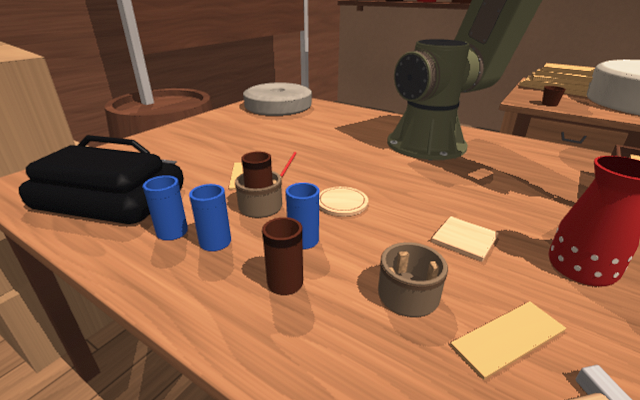

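Top view: candidates are the brown beaker in a crock at (398,207), the free brown spare at (306,138), and blue beakers at (326,188), (388,145) and (432,133). The target is (398,207), whose crock is at (394,211). The empty twin crock is at (226,180). The trivet is the round disc at (331,264); the square block at (214,271) is not meant.

```bash
python3 - <<'E'
from h import *
c=cam("top"); P=cloud(c); im=c["image"].astype(int)
def circ(p):
    A=np.c_[2*p,np.ones(len(p))]; s=np.linalg.lstsq(A,(p**2).sum(1),rcond=None)[0]
    return s[:2],np.sqrt(s[2]+s[0]**2+s[1]**2)
vv,uu=np.mgrid[0:400,0:640]
for nm,u,v,r,z0,z1 in(("beaker",398,207,25,117,132),("crock",394,211,32,64,79),("spare",306,138,30,108,122),("blue",326,188,25,108,122),("blue2",388,145,25,108,122),("trivet",331,264,35,7,18)):
    m=(np.hypot(uu-u,vv-v)<r)&(P[...,2]>z0)&(P[...,2]<z1)
    cs,_=cv2.findContours(m.astype(np.uint8),0,1); k=max(cs,key=cv2.contourArea)[:,0]
    (x,rr),_2=cv2.minEnclosingCircle(k.astype(np.float32)),0
    zm=np.median(P[m][:,2]); q=onplane(c,k,zm)[:,:2]; a,rad=circ(q)
    print(nm,m.sum(),"z",zm.round(1),"fit",a.round(1),rad.round(1),"bbox",q.min(0).round(1),q.max(0).round(1))
s=cam("scene"); 
cv2.imwrite("pics/crop1.png",cv2.resize(s["image"][130:300,130:380],None,fx=3,fy=3))
E
```

```text
beaker 242 z 123.8 fit [ 587.5 -177.4] 30.5 bbox [ 556.1 -207.8] [ 617.8 -146.6]
crock 551 z 70.6 fit [ 587.2 -177.2] 50.0 bbox [ 536.8 -227.5] [ 637.9 -127.2]
spare 233 z 114.1 fit [750.2  23.4] 30.6 bbox [719.1  -7.4] [780.  54.]
blue 229 z 114.1 fit [635.4 -21.8] 30.5 bbox [604.5 -52.5] [665.7   7.8]
blue2 236 z 114.0 fit [ 737.3 -161.7] 30.6 bbox [ 707.2 -192.4] [ 767.8 -131.4]
trivet 2047 z 11.5 fit [468.1 -32.7] 58.5 bbox [409.2 -92.4] [527.   26.5]
```

View pics/crop1.png

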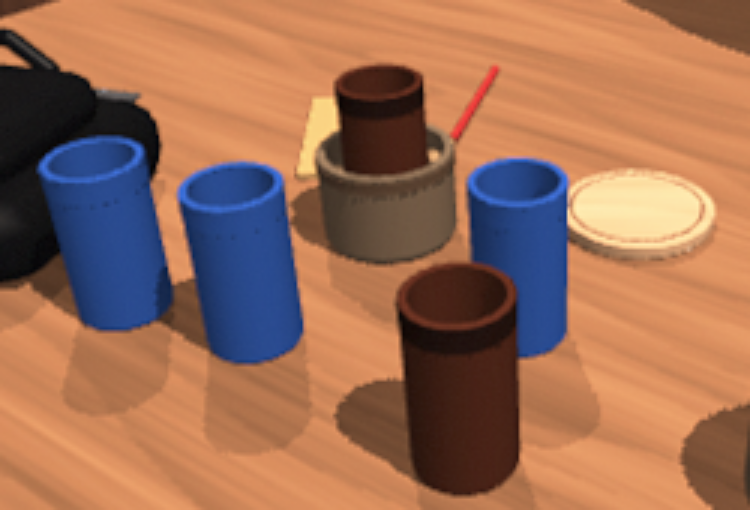

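The crop confirms it: the dark-rimmed brown beaker stands in the crock (crop 380,120), the spare stands free (460,380), and the blue ones are not meant. The red pitcher lies under the transit arc, so I go up first.

```bash
python3 - <<'E'
from h import *
s=bot.read_state(); q0=s["tool_rot"]
for a in np.radians(np.arange(0,180,15)):
    q=[0,np.cos(a),np.sin(a),0]
    for p in([587.5,-177.4,110],[587.5,-177.4,200],[468,-33,115]):
        j=bot.ik(p,q); print(round(np.degrees(a)),None if j is None else np.round(j,2))
p=s["ee_pos"]; bot.servo_line([p[0],p[1],430],speed=250)
a=np.radians(75); j=bot.ik([560,-170,330],[0,np.cos(a),np.sin(a),0]); print(j)
E
```

```text
0 [-0.35  0.54  1.44 -0.    1.16  1.22]
0 [-0.35  0.45  1.35 -0.    1.34  1.22]
0 [-0.15  0.24  1.85 -0.    1.05  1.42]
15 [-0.35  0.54  1.44 -0.    1.16  0.69]
15 [-0.35  0.45  1.35 -0.    1.34  0.69]
15 [-0.15  0.24  1.85 -0.    1.05  0.9 ]
30 [-0.35  0.54  1.44 -0.    1.16  0.17]
30 [-0.35  0.45  1.35 -0.    1.34  0.17]
30 [-0.15  0.24  1.85 -0.    1.05  0.38]
45 [-0.35  0.54  1.44 -0.    1.16 -0.35]
45 [-0.35  0.45  1.35 -0.    1.34 -0.35]
45 [-0.15  0.24  1.85 -0.    1.05 -0.15]
60 [-0.35  0.54  1.44 -0.    1.16 -0.88]
60 [-0.35  0.45  1.35 -0.    1.34 -0.88]
60 [-0.15  0.24  1.85 -0.    1.05 -0.67]
75 [-0.35  0.54  1.44 -0.    1.16 -1.4 ]
75 [-0.35  0.45  1.35 -0.    1.34 -1.4 ]
75 [-0.15  0.24  1.85 -0.    1.05 -1.2 ]
90 [-0.35  0.54  1.44 -0.    1.16 -1.92]
90 [-0.35  0.45  1.35 -0.    1.34 -1.92]
90 [-0.15  0.24  1.85 -0.    1.05 -1.72]
105 [-0.35  0.54  1.44 -0.    1.16 -2.45]
105 [-0.35  0.45  1.35 -0.    1.34 -2.45]
105 [-0.15  0.24  1.85 -0.    1.05 -2.24]
120 None
120 None
120 None
135 None
135 None
135 None
150 [-0.35  0.54  1.44 -0.    1.16  2.27]
150 [-0.35  0.45  1.35 -0.    1.34  2.27]
150 [-0.15  0.24  1.85 -0.    1.05  2.47]
165 [-0.35  0.54  1.44 -0.    1.16  1.74]
165 [-0.35  0.45  1.35 -0.    1.34  1.74]
165 [-0.15  0.24  1.85 -0.    1.05  1.95]
[-3.57309924e-01  3.26022708e-01  1.22480102e+00 -4.44089210e-16
  1.59076892e+00 -1.40450748e+00]
```

```bash
cat >> h.py <<'E'
def Q(deg): a=np.radians(deg/2); return [0,np.cos(a),np.sin(a),0]   # tool down, yaw deg
def circ(p):
    A=np.c_[2*p,np.ones(len(p))]; s=np.linalg.lstsq(A,(p**2).sum(1),rcond=None)[0]
    return s[:2],np.sqrt(s[2]+s[0]**2+s[1]**2)
E
python3 - <<'E'
from h import *
bot.move_to([587.5,-177.4,300],Q(120)); bot.dwell(.2)
s=bot.read_state(); print(s["clock"],s["ee_pos"])
c=cam("wrist"); cv2.imwrite("pics/w1.png",c["image"]); P=cloud(c)
for n,z0,z1 in(("beaker",117,132),("crock",64,79)):
    m=(np.hypot(P[...,0]-587,P[...,1]+177)<60)&(P[...,2]>z0)&(P[...,2]<z1)
    cs,_=cv2.findContours(m.astype(np.uint8),0,1); k=max(cs,key=cv2.contourArea)[:,0]
    q=onplane(c,k,np.median(P[m][:,2]))[:,:2]; print(n,m.sum(),np.median(P[m][:,2]),circ(q),q.min(0),q.max(0))
E
```

```text
4.325 [ 587.60910771 -177.0571251   300.05370195]
beaker 863 124.60476640839966 (array([ 590.27323195, -178.06176465]), np.float64(30.896420691096242)) [ 559.23019757 -209.33076779] [ 621.58057291 -146.66070081]
crock 1414 71.48060898742278 (array([ 590.72100972, -178.6110252 ]), np.float64(47.3930892986061)) [ 539.9738405  -228.53526919] [ 641.07908292 -127.3630788 ]
```

View pics/w1.png

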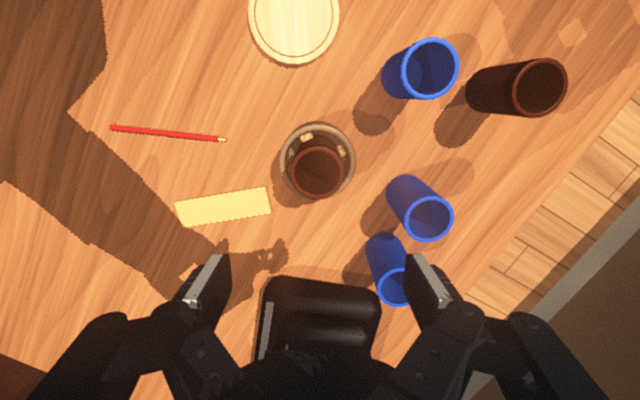

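The wrist view shows the target beaker in its crock at (317,170), jaws clear. Wrist and top differ by about 3 mm, so I look again from the half-turned wrist to cancel the mount error.

```bash
python3 - <<'E'
from h import *
def fits(c):
    P=cloud(c)
    for n,x,y,r,z0,z1 in(("beaker",588,-177,45,117,132),("trivet",468,-33,75,7,18)):
        m=(np.hypot(P[...,0]-x,P[...,1]-y)<r)&(P[...,2]>z0)&(P[...,2]<z1)
        if m.sum()<200: print(n,"none"); continue
        cs,_=cv2.findContours(m.astype(np.uint8),0,1); k=max(cs,key=cv2.contourArea)[:,0]
        k=k[(k[:,0]>2)&(k[:,0]<637)&(k[:,1]>2)&(k[:,1]<397)]
        q=onplane(c,k,np.median(P[m][:,2]))[:,:2]; print(n,m.sum(),np.median(P[m][:,2]),*circ(q))
c=cam("wrist"); fits(c)
bot.move_to([587.5,-177.4,300],Q(-60)); bot.dwell(.2)
c=cam("wrist"); fits(c)
bot.move_to([530,-105,320],Q(-60)); bot.dwell(.2)
c=cam("wrist"); fits(c); cv2.imwrite("pics/w2.png",c["image"])
print(bot.read_state()["clock"])
E
```

```text
beaker 866 124.54651230749127 [ 590.30784836 -178.115961  ] 30.87967112907002
trivet 4842 11.909122614679063 [470.48135524 -32.9424298 ] 59.55175160847667
beaker 855 124.67508689862922 [ 589.93267316 -178.77444171] 30.844603192348753
trivet 3476 12.127014840117596 [470.87087817 -34.93644726] 58.86914344797445
beaker 924 124.61595555659594 [ 589.88065642 -178.6551521 ] 30.833709646709906
trivet 3907 12.168697473792463 [470.02064843 -33.79715439] 59.14698295625069
8.0417
```

```bash
python3 - <<'E'
from h import *
b=[590.1,-178.4]
bot.move_to([*b,250],Q(-60)); bot.move_gripper(85)
bot.servo_line([*b,150],speed=120)
hit=bot.servo_line([*b,104],speed=60,until_force=8); s=bot.read_state(); print(hit,s["ee_pos"],s["ft_force"],s["grip_width"])
if not hit:
    bot.move_gripper(50,grip_force=50); bot.dwell(.2)
    s=bot.read_state(); print(s["clock"],s["ee_pos"],s["ft_force"],s["moment"],s["grip_width"],s["grip_force"])
c=cam("scene"); cv2.imwrite("pics/g1.png",cv2.resize(c["image"][90:290,130:380],None,fx=2.4,fy=2.4))
E
```

```text
False [ 590.32051501 -178.4650078   104.40510521] [-0.56863485  0.7292318  -0.04853107] 84.93256070366644
11.3417 [ 589.85989436 -179.71720561  106.47424725] [-12.72489798  -3.7722711   20.45986926] [-0.93501438  2.70186867 -0.09037636] 49.99903943290343 10.15943369790886
```

View pics/g1.png

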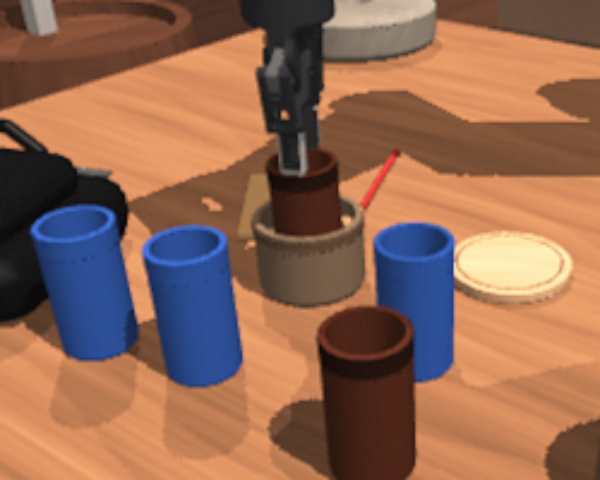

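The picture shows the gripper at the beaker's rim (crop 293,165), but the width reads 50 instead of 62 and the force is 20 N upward. I'll look from the wrist.

```bash
python3 - <<'E'
from h import *
c=cam("wrist"); d=cam("scene")
a=cv2.resize(c["image"],(640,400)); b=cv2.resize(d["image"][60:220,200:330],None,fx=3,fy=3)[:400]
b=cv2.resize(d["image"][110:220,220:300],(160,220)); 
o=np.zeros((600,640,3),np.uint8); o[:400]=a; b=cv2.resize(d["image"][130:200,200:330],(371,200),interpolation=cv2.INTER_CUBIC); o[400:,:371]=b
cv2.imwrite("pics/g2.png",o)
print(rot(bot.read_state()["tool_rot"]).round(3))
E
```

```text
[[ 0.5   -0.866  0.001]
 [-0.866 -0.5   -0.002]
 [ 0.002  0.001 -1.   ]]
```

View pics/g2.png

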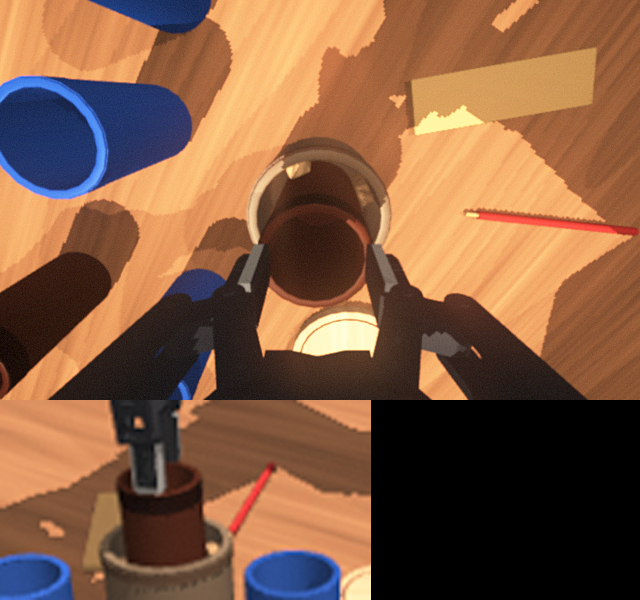

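The wrist view shows the rim circle at (318,255) with the pads at (255,265) and (378,265). It isn't clear whether they are beside the rim or on top of it, so I'll check with depth.

```bash
python3 - <<'E'
from h import *
c=cam("wrist"); P=cloud(c); s=bot.read_state(); Rt=rot(s["tool_rot"]); L=(P-s["ee_pos"])@Rt
m=(P[...,2]>112)&(np.hypot(P[...,0]-590,P[...,1]+178)<50)
m2=m&(c["image"].astype(int)[...,2]-c["image"].astype(int)[...,0]>15)
q=P[m2]; print("brown",m2.sum(),q.min(0).round(1),q.max(0).round(1),np.percentile(q[:,2],[10,50,90]))
print("circ",circ(q[:,:2]))
for u,v in((318,205),(318,304),(268,255),(368,255),(246,288),(265,250),(257,265),(378,250),(398,288),(385,270),(240,292)):
    print((u,v),P[v,u].round(1),"tool",L[v,u].round(1),c["image"][v,u])
E
```

```text
brown 23648 [ 542.7 -214.6  112. ] [ 638.5 -147.   219.3] [124.39035837 183.31745691 209.55552889]
circ (array([ 582.71554202, -179.58505972]), np.float64(29.626217114055798))
(318, 205) [ 605.9 -204.7  124.4] tool [ 29.7  -1.4 -17.8] [26 42 87]
(318, 304) [ 576.8 -154.4  125.4] tool [-28.4  -1.3 -19. ] [ 60  90 164]
(268, 255) [ 615.2 -169.6  128.4] tool [  4.  -27.  -21.9] [30 36 50]
(368, 255) [ 573.  -197.1  133.2] tool [  6.7  23.3 -26.6] [28 37 69]
(246, 288) [ 620.4 -172.8  164.1] tool [  9.4 -29.9 -57.6] [149 165 180]
(265, 250) [ 618.6 -175.7  135.9] tool [ 10.9 -26.9 -29.4] [25 33 46]
(257, 265) [ 619.8 -175.4  150.2] tool [ 11.3 -28.  -43.7] [45 50 61]
(378, 250) [ 571.6 -202.9  136. ] tool [ 11.   27.4 -29.5] [ 93 111 131]
(398, 288) [ 570.5 -204.2  167.3] tool [ 11.7  29.1 -60.8] [41 53 76]
(385, 270) [ 572.6 -203.2  155. ] tool [ 11.9  26.7 -48.4] [ 96 111 131]
(240, 292) [ 622.3 -175.2  170.9] tool [ 12.5 -30.3 -64.4] [26 25 44]
```

```bash
python3 - <<'E'
from h import *
print(bot.tip_reach)
def tips(tag):
    c=cam("wrist"); P=cloud(c); s=bot.read_state(); L=(P-s["ee_pos"])@rot(s["tool_rot"])
    m=(abs(L[...,0])<20)&(abs(L[...,1])<65)&(L[...,2]>-90)&(L[...,2]<35)&(c["depth"]>0)
    for sg in(-1,1):
        q=L[m&(L[...,1]*sg>0)]
        if len(q): print(tag,sg,len(q),"z99",np.percentile(q[:,2],[50,99,100]).round(1),q[q[:,2]>np.percentile(q[:,2],97)].mean(0).round(1))
    return c
bot.move_gripper(85); 
s=bot.read_state(); print(s["ee_pos"],s["ft_force"],s["grip_width"])
p=s["ee_pos"]; bot.servo_line([590.1,-178.4,180],speed=150); tips("open")
bot.move_gripper(62); c=tips("62"); cv2.imwrite("pics/t62.png",c["image"]); s=bot.read_state(); print(s["clock"],s["ee_pos"],s["ft_force"],s["grip_width"])
c=cam("scene"); cv2.imwrite("pics/s62.png",cv2.resize(c["image"][60:260,160:360],None,fx=3,fy=3))
P=cloud(cam("top"))
E
```

```text
19.0
[ 590.12002178 -178.29756259  103.85162672] [ 0.29091149  0.04977258 -0.00631113] 84.8114096661262
open -1 7205 z99 [-78.7 -32.6 -29.2] [  2.7 -45.1 -33.4]
open 1 8122 z99 [-80.3 -33.  -28.7] [  3.   41.3 -33.7]
62 -1 9353 z99 [-75.8 -26.8 -20.6] [  4.  -34.7 -27.9]
62 1 9435 z99 [-75.9 -26.9 -20.4] [  4.1  31.4 -27.8]
13.1 [ 590.0684825  -178.37099364  179.80669262] [ 1.13477178  0.25647458 -0.55999532] 62.183921480235476
```

View pics/s62.png

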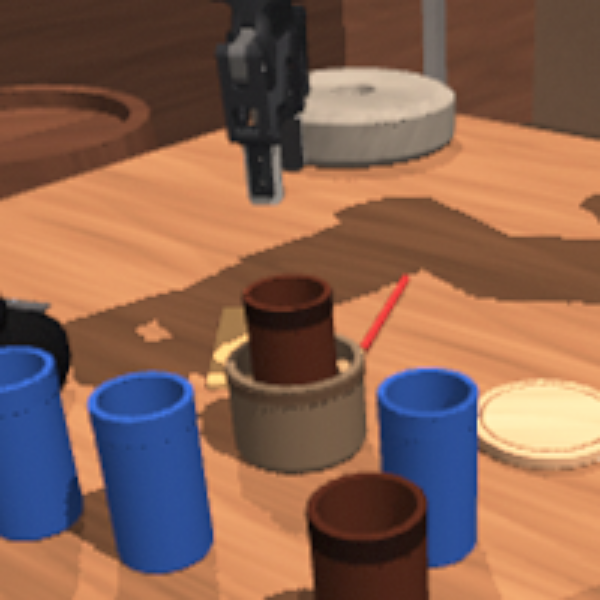

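The gripper hovers above the beaker, tip at crop (265,200), with the rim intact at (288,290). The tips look about 20 mm behind the reported TCP, so I'll confirm with the scene camera.

```bash
python3 - <<'E'
from h import *
c=cam("scene"); P=cloud(c)
m=(np.hypot(P[...,0]-590,P[...,1]+178)<65)&(P[...,2]>135)&(P[...,2]<260)&(c["depth"]>0)
q=P[m]; print(m.sum(),np.percentile(q[:,2],[0,1,3]),q[q[:,2]<np.percentile(q[:,2],3)].mean(0))
m=(np.hypot(P[...,0]-590,P[...,1]+178)<45)&(P[...,2]>100)&(P[...,2]<135); print("rim z",np.percentile(P[m][:,2],[90,99]))
E
```

```text
585 [201.00035098 201.67761397 203.43523599] [ 600.92473046 -172.86606537  202.1209546 ]
rim z [124.6484246  125.59685813]
```

The tips really stand about 21 mm behind the reported TCP at this opening, and both cameras agree. I go 27 mm lower.

```bash
python3 - <<'E'
from h import *
b=[590.1,-178.4]
bot.move_gripper(85); bot.servo_line([*b,115],speed=150)
hit=bot.servo_line([*b,77],speed=60,until_force=8); s=bot.read_state(); print(hit,s["ee_pos"],s["ft_force"],s["grip_width"])
if not hit:
    bot.move_gripper(45,grip_force=60); bot.dwell(.2)
    s=bot.read_state(); print(s["clock"],s["ee_pos"],s["ft_force"],s["moment"],s["grip_width"],s["grip_force"])
E
```

```text
False [ 590.25669465 -178.4605285    77.24143715] [0.45028669 0.99653044 0.2700133 ] 85.16637032276779
15.525 [ 590.04388488 -178.69702982   77.81202839] [-4.17940718 -0.97855265  5.72197382] [-0.06990215  0.68770889  0.03806675] 60.94999485448983 65.47731695696712
```

```bash
python3 - <<'E'
from h import *
p=bot.read_state()["ee_pos"]; b=[590.1,-178.4]
def show(): 
    s=bot.read_state(); print(round(s["clock"],2),s["ee_pos"].round(1),s["ft_force"].round(1),s["moment"].round(2),round(s["grip_width"],1),round(s["grip_force"],1))
for y in(-45,-30,-15,0,8): bot.move_to([*b,77.5],Q(y)); show()
bot.dwell(.2); show()
bot.servo_line([*b,100],speed=40); show()
bot.servo_line([*b,165],speed=60); show()
bot.dwell(.2)
c=cam("scene"); cv2.imwrite("pics/l1.png",cv2.resize(c["image"][60:260,160:360],None,fx=3,fy=3))
P=cloud(c); im=c["image"].astype(int); m=(np.hypot(P[...,0]-590,P[...,1]+178)<40)&(P[...,2]>78)&(im[...,2]-im[...,0]>15)
q=P[m]; print("brown z",np.percentile(q[:,2],[1,99]))
E
```

```text
15.88 [ 590.1 -178.3   77.8] [-2.2  2.4  3.6] [0.22 0.2  0.35] 61.2 65.3
16.24 [ 590.1 -178.4   77.9] [-2.3  0.7  5.5] [0.13 0.39 0.25] 60.9 65.5
16.6 [ 590.2 -178.3   77.8] [-3.5 -0.4  7. ] [0.23 0.45 0.37] 60.7 65.7
16.96 [ 590.2 -178.2   77.8] [-2.8  1.4  6.4] [0.52 0.47 0.21] 61.1 65.7
17.22 [ 590.2 -178.1   77.8] [-2.7  1.5  5.5] [0.62 0.53 0.12] 61.0 65.7
17.42 [ 590.2 -178.1   77.8] [-3.   1.4  6.7] [0.59 0.49 0.17] 61.3 65.7
18.13 [ 590.2 -178.3  100.6] [-4.4  2.6 -2.3] [ 0.57  0.81 -0.08] 61.0 68.9
19.37 [ 590.  -178.3  164.5] [-0.6 -0.3 -2.8] [-0.04  0.06  0.01] 61.3 69.0
brown z [ 99.27979753 414.13746788]
```

View pics/l1.png

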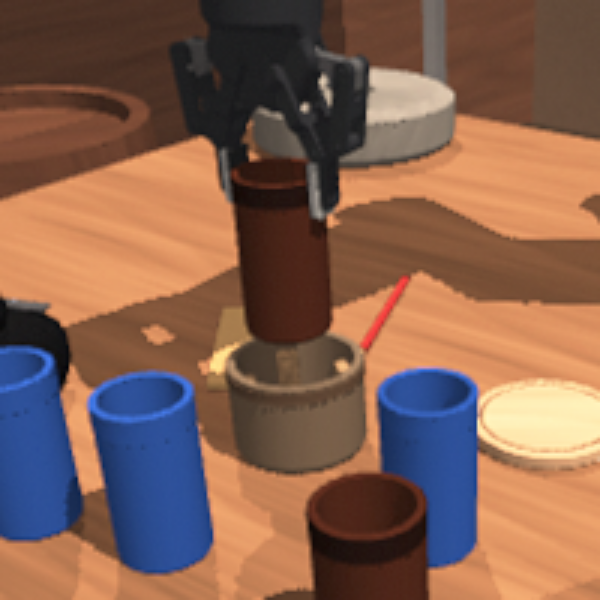

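The beaker is out and hangs above the crock (crop 283,250), clear of its rim. Next, carry and lower.

```bash
python3 - <<'E'
from h import *
def show(): 
    s=bot.read_state(); print(round(s["clock"],2),s["ee_pos"].round(1),s["ft_force"].round(1),s["moment"].round(2),round(s["grip_width"],1),round(s["grip_force"],1))
t=[470.4,-34.0]
bot.servo_line([590.1,-178.4,180],speed=80)
bot.servo_line([*t,180],speed=120); bot.servo_line([*t,90],speed=100); bot.dwell(.3); show()
print(bot.servo_line([*t,72],speed=20,until_force=5)); show()
c=cam("scene"); cv2.imwrite("pics/p1.png",cv2.resize(c["image"][60:260,220:420],None,fx=3,fy=3))
E
```

```text
23.02 [470.5 -34.   90.3] [-0.2 -0.5 -2.7] [-0.02  0.01  0.  ] 60.9 69.0
True
23.6 [470.4 -34.   79.8] [-1.2 -1.1  7. ] [-0.04  0.17  0.04] 60.7 69.9
```

View pics/p1.png

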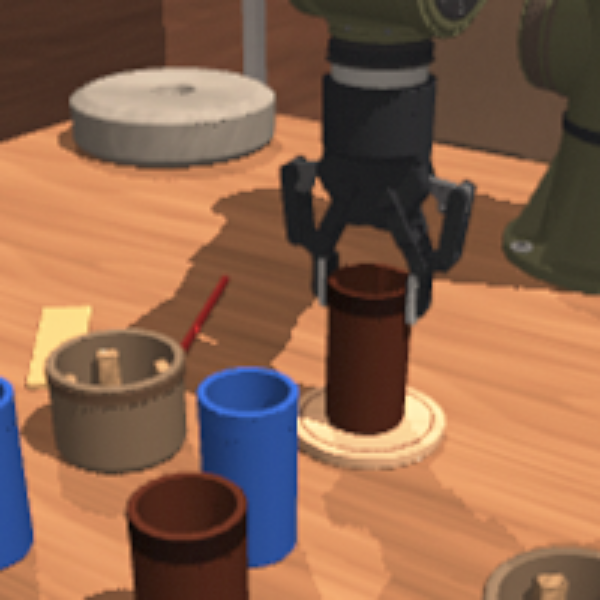

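The beaker stands upright at (368,350) in the middle of the trivet; contact came at the expected height (79.8). Release, back off, verify.

```bash
python3 - <<'E'
from h import *
t=[470.4,-34.0]
bot.move_gripper(66); bot.move_gripper(85); bot.dwell(.2)
bot.servo_line([*t,150],speed=60); bot.servo_line([*t,270],speed=150); bot.dwell(.3)
c=cam("wrist"); P=cloud(c)
for n,x,y,r,z0,z1 in(("beaker",470,-34,45,119,134),("trivet",470,-34,75,7,18)):
    m=(np.hypot(P[...,0]-x,P[...,1]-y)<r)&(P[...,2]>z0)&(P[...,2]<z1)
    k=max(cv2.findContours(m.astype(np.uint8),0,1)[0],key=cv2.contourArea)[:,0]
    k=k[(k[:,0]>2)&(k[:,0]<637)&(k[:,1]>2)&(k[:,1]<397)]
    z=P[m][:,2]; q=onplane(c,k,np.median(z))[:,:2]; print(n,np.percentile(z,[5,50,95]).round(1),*circ(q))
c=cam("scene"); cv2.imwrite("pics/e1.png",c["image"]); s=bot.read_state(); print(s["clock"],s["ee_pos"],s["ft_force"])
E
```

```text
beaker [121.4 126.7 128.1] [472.5583069  -35.21494937] 30.88247004286485
trivet [10.6 12.  13.4] [471.04435764 -33.55719726] 52.117475737407744
27.0833 [470.36548653 -33.99961256 269.79964785] [0.3508001  0.82638752 0.24994388]
```

View pics/e1.png

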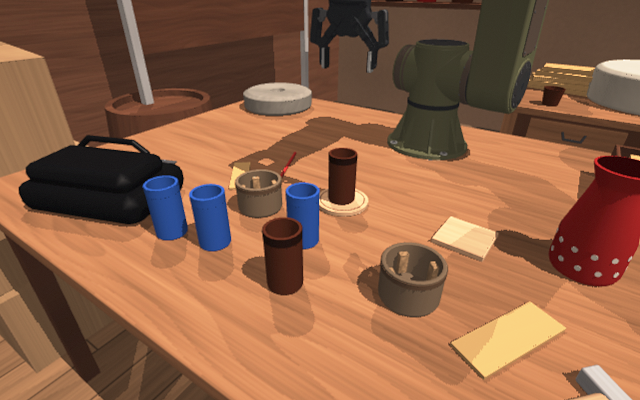

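The beaker stands upright on the trivet at (342,180), about 2 mm off centre. The spare is untouched at (283,256), and the gripper is clear.

```bash
python3 -c "
from rig import bot
print(bot.finish_job())"
```

```text
the job is handed in; nothing more can be done
None
```

The jammed beaker was turned about 68° in the crock, pulled straight up and set upright about 2 mm from the trivet's centre; the spare was left alone, and the job was handed in at about 27 s, after a first grasp too high that pressed the rim at about 20 N.

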